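# Hang up the ear defenders and count the return

### The job

Put the ear defenders away: hang them by the headband over the horizontal rail of the stand, cups hanging down one on each side of it, and let go. When they hang still, push the red plunger of the return counter on top of the stand's post fully down and let it spring back up. Leave the ear defenders hanging, and do not shift the beaker, the jars or the red-capped bottle.

Things in the scene. Friction and masses are not known exactly. Their poses are not given: they have to be found in the camera images.
- ear_defenders: Rigid ear defenders, 0.2 to 0.3 kg, lying flat at first: two yellow cups, white U-shaped headband, grey module outside its crown. Origin midway between the cups, on the side they lie on. x from cups to crown (must point up to hang), y from cup to cup, z out of the U's plane (up while lying). Cups: x -38 to 38, z 0 to 52 mm, gap between cushions 50 mm (y -25 to 25), outside y +-68.
- crown (a point): Middle of the inner face of the headband's crown (x 103, y 0, z 26 mm in the ear defenders' frame, same axes): this rests on the rail. Dark pad there 44 mm wide (z 4 to 48), 5 mm thick, over 100 degrees of arc; strap outside it 24 mm wide (z 14 to 38), 5 mm thick: straight arms at y +-65.5 up to x 45, then a half circle of mean radius 65.5 mm about x 45.
- module (a point): Centre of the grey module, 23 mm outside the crown point: 42 mm wide in y, 30 mm in z, 26 mm in x, no strap beside it. Axes as the ear defenders.
- stand: Fixed stand; origin under it on the bench, x along the rail from its free front end to the post at the back. Grey base x -115 to 135, y +-55, 10 mm thick. Post 24 x 30 mm at x 105; blue counter housing on it, x 86 to 134, y +-28, z 172 to 208. Rail: round steel bar, 18 mm diameter, axis at z 171, from x -95 to the post; end stop 26 mm across, 8 mm long, at its front end.
- rail_mid (a point): Top of the rail at the middle of its free length (x -10, y 0, z 180 mm in the stand's frame). Axes as the stand.
- plunger_top (a point): Top centre of the counter's red plunger, a cap of 30 mm diameter on the post, 235 mm above the bench when up; moves with the plunger.
- counter_plunger (a joint): Travel of the plunger: 0 up, 0.014 m fully down. Sprung: 4 N to start, 12 N at the bottom, returns by itself.
- beaker: Bystander: clear beaker, 72 mm across, 85 mm high; origin under its centre.
- filter_jar: Bystander: white jar with a green cap, 62 mm across, 89 mm high; origin under its centre.
- red_bottle: Bystander: clear bottle with a red cap, 70 mm across, 142 mm high; origin under its centre.
- small_jar: Bystander: small white jar with a red cap, 46 mm across, 64 mm high; origin under its centre.

How it is judged (in metres and radians):
On the way, in this order (a step that is already met when the one before it is completed fails the run):
1. the ear defenders hang still by the crown of the headband on the rail, cups down on either side, let go (x of crown in the frame of rail_mid between -0.08 and 0.09 m and y of crown in the frame of rail_mid between -0.025 and 0.025 m and z of crown in the frame of rail_mid between -0.006 and 0.015 m and angle between ear_defenders's own x axis and vertical below 0.35 rad and contact force between ear_defenders and stand above 0.5 N and contact force between ear_defenders and the arm below 0.1 N and contact force between ear_defenders and the fingers below 0.1 N and linear speed of ear_defenders below 0.05 m/s), for 0.3 s.
2. the counter's plunger is pushed fully down (over 12 mm of its 14 mm) (value of joint counter_plunger above 0.012 m), for 0.1 s.
At the end, for the whole second after the job is handed in: Crown on the rail: within 25 mm sideways, 80 mm in front to 90 mm behind the rail's middle, -6 to +15 mm of its top; ear defenders' x axis within 0.35 rad of straight up, still (under 0.05 m/s), resting on the stand, not touched by the robot; plunger up (under 2 mm) (all of step 1 and value of joint counter_plunger below 0.002 m).
It fails at once if the beaker, a jar or the bottle is shifted by more than 30 mm or tipped (distance of any of beaker, filter_jar, red_bottle, small_jar from where it was at the start of the episode above 0.03 m or angle between any of beaker, filter_jar, red_bottle, small_jar's own z axis and vertical above 0.4 rad).
It fails at once if the plunger is pushed down (over 12 mm) before the ear defenders are on the rail (value of joint counter_plunger above 0.012 m and height (world z) of crown below 0.12 m).
It also fails if it takes over 58 s, if anything falls off the work surface, if the arm or the gripper's body presses on something with over 40 N, if the wrist force passes 120 N, or if a joint passes its speed limit or range.

### The arm

A 6-joint arm with a two-finger parallel gripper is mounted at the origin on a cart in front of the work surface, level with it; the furniture and walls round the work are solid. World frame = base frame: x ahead of the robot, y to its left, z up, the work surface at z = 0. Lengths are in mm, angles in rad, forces in N, time in s.
With the tool pointing down it reaches from about 350 to 850 mm from the base axis. Payload 8.1 kg.
Tool frame: the origin (TCP) lies between the finger pads; the fingertips stand 8 mm ahead of it and the grasp point (between the pads) lies 11 mm behind it; z points along the fingers, y is the line along which they close (so a half turn about z gives the same grasp; the last joint's range is limited). The gripper opens to 85 mm and grips with 20 to 120 N. Pads are 22 mm wide; open, the fingers measure 114 mm over their backs; the gripper's body (76 mm by 85 mm) begins 54 mm behind the grasp point. The pads swing forward as they close: fully open they stand 13 mm farther back than shut.
Start: joints at [1.051, 0.13, 1.488, -0, 1.523, -0.085], TCP at [252.717, 544.187, 239.292] pointing down, gripper open.
Joint ranges: [-2.96, 2.96], [-0.89, 2.26], [0.02, 2.5], [-1.34, 4.48], [0, 2.73], [-2.66, 2.66]. Speed limits (rad/s): [2.39, 2.39, 2.79, 3.14, 3.14, 3.14].

### API

Orientations are given as a 3x3 rotation matrix whose columns are the frame's x, y, z axes.
In Python, from rig import env, eyes, ticket gives the robot as it stands.
- The arm moves only by the tool step_arm, never from a script. Its argument "targets" is a list of rows, each an object with "dp": the shift along the tool's x, y, z each as a share of 0.15 m, from -1 to 1, a list of three; "turn": the turn, a rotation vector about the tool's x, y, z each as a share of 60 degrees, from -1 to 1, a list of three. In form: [{"dp": [x, y, z], "turn": [ax, ay, az]}, ...]. A call has 1 to 20 rows; each row is the pose to reach, as a shift and turn from the pose commanded when the call began, along the tool's axes at that moment; what a row does not reach only later rows make up. A row lasts 1/12 s, in which the tool goes at most 41.7 mm and 7.16 degrees, less where a joint would pass 70% of its speed; a pose out of reach is approached as far as the arm can. A call with a number of a shift or a turn outside -1 to 1 is refused whole. A call with a gripper value outside its range is refused whole. "fingers" is the opening, from 0 (shut) to 1 (fully open), set as the call begins (left out, the last holds). The fingers move at their own pace and stop on an object; the grip force is fixed at half the most. Time passes only in rows, so rows that repeat a pose let the fingers close. It gives the time, the measured TCP pose, the force, the opening and the grip force at its end, in the units of the state.
- env.sense(): the state, without advancing time (a new reading comes with each control period).
- eyes.capture(name): name is "side" or "top"; returns the picture (480x640x3 uint8, red, green, blue); there is no depth.
- eyes.camera_info(name): a dict with "mtx" (3x3 intrinsics, pixels), "k1" (the pictures are not rectified: a ray, as slopes to the right and down, at radius r is drawn at 1 + k1 r^2 times it, then the intrinsics apply), "R" (3x3) and "t" (3): a world point X has camera coordinates R X + t. Camera axes: x right, y down, z forward; pixel columns grow to the right and rows downward; lengths in mm; the calibration is good to about 2 mm. A picture is of the moment at which its call begins. camera_info takes no time and is no camera call.
- ticket.finish_job(): hands the job in; it is judged then, once.
The state is a dict: "t": time; "joint_positions": joint angles; "qd": joint speeds; "effort": joint torques, N m; "position": TCP position; "tcp_rot": TCP orientation; "wrist_force": force on the tool from outside, world axes, zero at the start; "moment": the same for the moment, N m; "grip_width": finger opening in mm; "gripper_force": force on a finger pad.
Only numpy, scipy, OpenCV 4.12 (cv2) and the standard library are available. Lean on these libraries where they do the work, as an engineer would, in place of code of your own. Each camera call takes 0.05 s, during which the arm holds its last target. There are 200 camera calls.

## Working session

There is one attempt and no reset: what is moved stays moved. The work goes in short steps, Python scripts to look and compute and a tool call to move; the robot and the scene stay as the last step left them, time stands still between calls to the robot, and variables do not carry over. Pictures are saved under pics/ and viewed, at most 12 in all, crops included, and the job is handed in when it is done.

Besides the shell and the picture viewer there is one more tool, called after "Request:" as name([rows], argument=value, ...), one row to a line, values as JSON. step_arm: Moves the arm, as the interface text tells. Its arguments: {"type":"object","properties":{"targets":{"type":"array","items":{"type":"object","properties":{"dp":{"type":"array","items":{"type":"number","minimum":-1,"maximum":1}},"turn":{"type":"array","items":{"type":"number","minimum":-1,"maximum":1}}}}},"fingers":{"type":"number"}},"required":["targets"]}

```bash
mkdir -p pics; ls; python3 - <<'E'
from rig import env,eyes
import cv2
for n in("side","top"):
    cv2.imwrite(f"pics/{n}0.png",cv2.cvtColor(eyes.capture(n),cv2.COLOR_RGB2BGR))
    print(n,eyes.camera_info(n))
s=env.sense();print(s['t'],s['position'],s['tcp_rot'],s['grip_width'])
E
```

```text
pics
side {'mtx': array([[547.60813962,   0.        , 321.58792977],
       [  0.        , 547.60813962, 232.35635507],
       [  0.        ,   0.        ,   1.        ]]), 'k1': 0.032820313311970745, 'R': array([[ 0.93355027, -0.35843674, -0.00264493],
       [-0.13243016, -0.33803943, -0.93176799],
       [ 0.33308579,  0.87020253, -0.36304464]]), 't': array([-546.98300975,  232.43098295,  847.56510487])}
top {'mtx': array([[592.36611019,   0.        , 316.48013069],
       [  0.        , 592.36611019, 246.48196308],
       [  0.        ,   0.        ,   1.        ]]), 'k1': -0.17559781399366642, 'R': array([[-0.00740519, -0.99955792, -0.02879469],
       [-0.98842547,  0.01168003, -0.15125693],
       [ 0.15152638,  0.02734132, -0.988075  ]]), 't': array([  64.10499482,  604.0220565 , 1260.31547985])}
0.1 [252.48593165 543.75553835 238.33078294] [[-9.06932527e-01  4.21275022e-01 -8.64058496e-04]
 [ 4.21275875e-01  9.06931364e-01 -1.46248234e-03]
 [ 1.67534470e-04 -1.69037981e-03 -9.99998557e-01]] 85.29783222623865
```

View pics/top0.png

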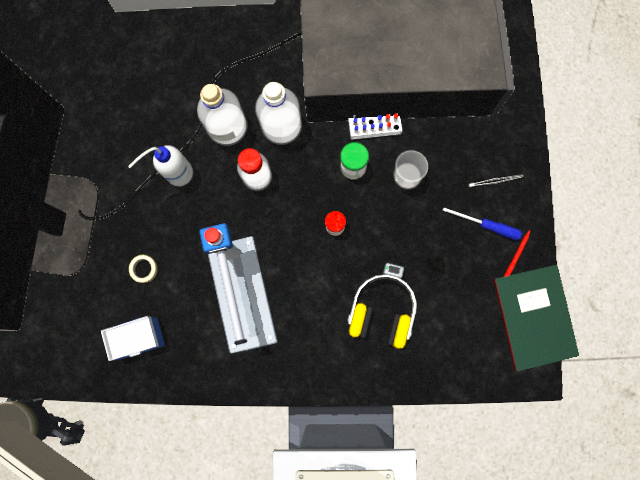

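View pics/side0.png

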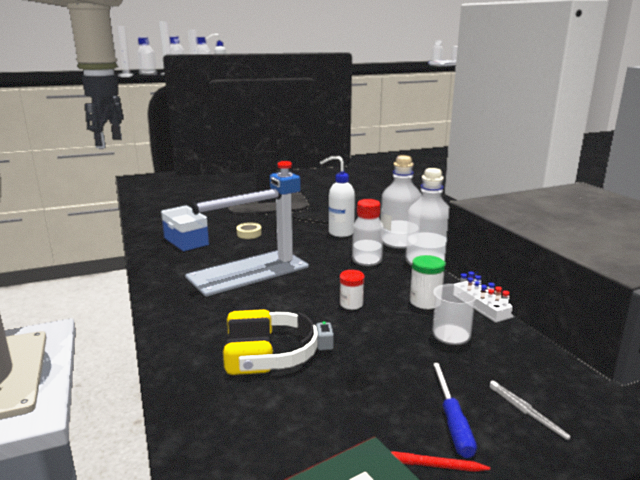

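The top view shows the ear defenders lying with the crown at (385,277), cups at (358,320) and (402,332). The stand's rail runs from (240,343) to the counter at (213,237). The side view shows the rail from (200,206) to (275,195), plunger at (284,164) and module at (325,335). Next I'll enlarge both.

```bash
python3 - <<'E'
import cv2
t=cv2.imread("pics/top0.png");s=cv2.imread("pics/side0.png")
cv2.imwrite("pics/topc.png",cv2.resize(t[215:360,190:430],None,fx=3.3333,fy=3.3333,interpolation=cv2.INTER_CUBIC))
cv2.imwrite("pics/sidec.png",cv2.resize(s[150:390,150:350],None,fx=2.5,fy=2.5,interpolation=cv2.INTER_CUBIC))
E
```

```text
(no output)
```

View pics/topc.png

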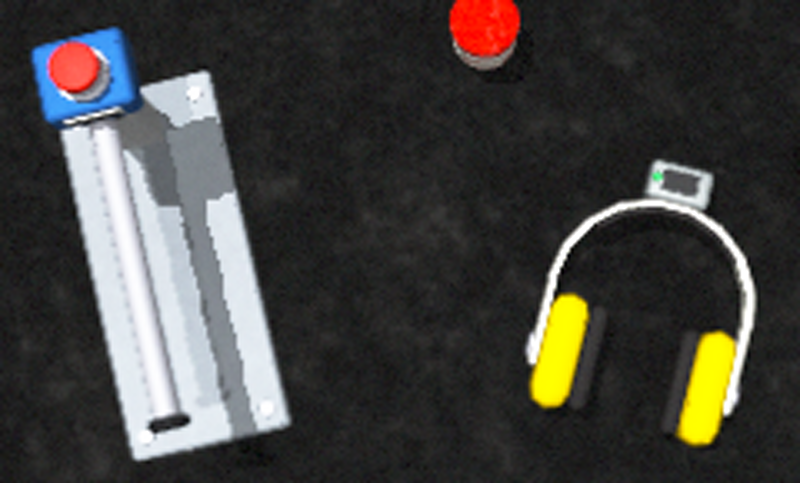

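View pics/sidec.png

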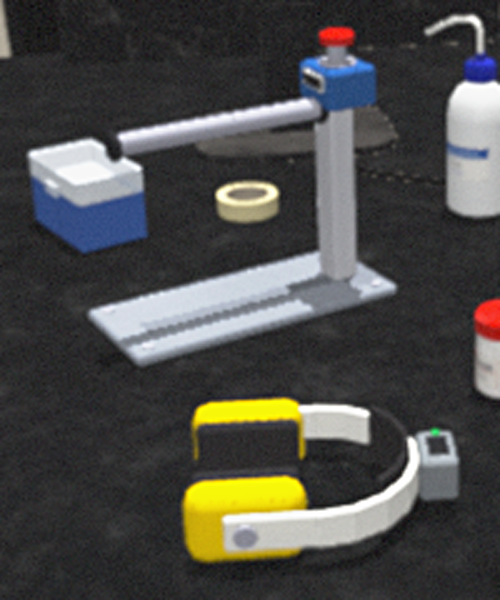

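```bash
cat > h.py <<'E'
import numpy as np,cv2
from rig import env,eyes
from scipy.optimize import least_squares
def proj(n,P):
    c=eyes.camera_info(n);P=np.atleast_2d(P)@c['R'].T+c['t']
    a=P[:,:2]/P[:,2:];a=a*(1+c['k1']*(a**2).sum(1,keepdims=True))
    return a*c['mtx'][0,0]+c['mtx'][:2,2]
def W(p,L):
    L=np.atleast_2d(np.array(L,float));c,s=np.cos(p[2]),np.sin(p[2])
    return L@np.array([[c,s,0],[-s,c,0],[0,0,1]])+[p[0],p[1],0]
def crop(n,uv):
    uv=np.array(uv,float)
    return (uv+.5)/3.33333-.5+[190,215] if n=="top" else (uv+.5)/2.5-.5+[150,150]
def fit(kp,p0,extra=None):
    f=lambda p:np.concatenate([(proj(n,W(p,[extra(p,l) if extra else l]))-crop(n,uv)).ravel() for n,l,uv in kp])
    r=least_squares(f,p0,x_scale=[100,100,1]+[10]*(len(p0)-3),loss='soft_l1');return r.x,f(r.x).reshape(-1,2)
E
cat > fit0.py <<'E'
from h import *
np.set_printoptions(precision=2,suppress=True)
S=[("top",(135,-55,10),(210,70)),("top",(-115,-55,10),(290,424)),("top",(-115,55,10),(135,461)),
("top",(134,28,208),(33,48)),("top",(134,-28,208),(122,28)),
("side",(-115,-55,5),(140,360)),("side",(-115,55,10),(90,314)),("side",(135,-55,10),(397,287)),("side",(-97,0,171),(112,147)),
("top",(-97,0,171),(168,421)),("top",(999,0,235),(75,66)),("side",(999,0,235),(337,33))]
p,r=fit(S,[550,180,.2,105],lambda p,l:(p[3],)+l[1:] if l[0]==999 else l);print(p);print(r)
D=[("top",(139,21,41),(653,158)),("top",(139,-21,41),(713,175)),("top",(113,-21,41),(705,210)),("top",(113,21,41),(645,195)),
("top",(0,999,52),(562,349)),("top",(0,-999,52),(708,387)),
("side",(139,-21,11),(458,497)),("side",(113,-21,41),(424,463)),("side",(113,21,41),(418,433)),("side",(139,-21,41),(457,460)),
]
q,r=fit(D,[500,-80,-.2,50],lambda p,l:(l[0],np.sign(l[1])*p[3],l[2]) if abs(l[1])==999 else l);print(q);print(r)
print("crown",W(q,(103,0,26)),"module",W(q,(126,0,26)),"railmid",W(p,(-10,0,180)),"plunger",W(p,(p[3],0,235)))
# bystanders (full px top, height)
c=eyes.camera_info('top')
for n,uv,z in[("small",(335.5,220),64),("filter",(354,156),89),("beaker",(411,163),85),("bottle",(250,160),142)]:
    s=least_squares(lambda a:(proj('top',(a[0],a[1],z))-uv).ravel(),[600,0]).x;print(n,s)
E
python3 fit0.py
```

```text
[492.71 227.84   0.22 109.97]
[[ 0.39  0.2 ]
 [ 0.56  1.43]
 [-0.59  1.36]
 [-0.76  0.1 ]
 [ 0.03 -0.56]
 [ 0.06  0.93]
 [-0.17 -2.4 ]
 [ 1.56 -1.19]
 [ 2.31 -0.8 ]
 [ 0.29  0.53]
 [ 0.03  0.76]
 [ 0.91 -0.7 ]]
[429.11 -77.48  -0.27  48.86]
[[ 0.22  0.12]
 [ 0.66 -0.18]
 [ 0.24  0.68]
 [-0.24  0.36]
 [-0.25  0.65]
 [-0.26  0.74]
 [ 1.76  0.43]
 [-0.28 -0.75]
 [-0.17 -1.86]
 [ 2.26 -0.41]]
crown [[ 528.41 -104.86   26.  ]] module [[ 550.58 -110.97   26.  ]] railmid [[482.97 225.61 180.  ]] plunger [[599.91 252.36 235.  ]]
small [660.2  15.7]
filter [797.88 -26.65]
beaker [ 781.81 -151.82]
bottle [776.37 194.7 ]
```

Request:
step_arm([
  {"dp": [0,0,-0.4]},
  {"dp": [0,0,-0.4]},
  {"dp": [-1,-0.85,-0.4]},
  {"dp": [-1,-0.85,-0.4]},
  {"dp": [-1,-0.85,-0.4]},
  {"dp": [-1,-0.85,-0.4]},
  {"dp": [-1,-0.85,-0.4]},
  {"dp": [-1,-0.85,-0.4]},
], fingers=1)

```text
schema error: expected keys dp, turn
```

Request:
step_arm([
  {"dp": [-1,-0.85,0]},
  {"dp": [-1,-0.85,0]},
  {"dp": [-1,-0.85,0]},
  {"dp": [-1,-0.85,0]},
  {"dp": [-1,-0.85,0]},
  {"dp": [-1,-0.85,0]},
])

```text
schema error: expected keys dp, turn
```

Request:
step_arm([
  {"dp": [-1,-0.85,0]},
  {"dp": [-1,-0.85,0]},
  {"dp": [-1,-0.85,0]},
  {"dp": [-1,-0.85,0]},
  {"dp": [-1,-0.85,0]},
  {"dp": [-1,-0.85,0]},
  {"dp": [-1,-0.85,0]},
])

```text
schema error: expected keys dp, turn
```

```bash
cat >> h.py <<'E'
from scipy.spatial.transform import Rotation as Ro
np.set_printoptions(precision=3,suppress=True)
Q=[429.11,-77.48,-.27]; P=[492.71,227.84,.22]
Q[2]=np.arctan2(-110.97+104.86,550.58-528.41); P[2]=np.arctan2(252.36-225.61,599.91-482.97)
def Rz(a):return Ro.from_euler('z',a).as_matrix()
def pick(a):  # lying grasp orientation, tilt a
    c,s=np.cos(a),np.sin(a);return Rz(Q[2])@np.array([[-c,0,-s],[0,1,0],[s,0,-c]])
def hang(a):
    c,s=np.cos(a),np.sin(a);return Rz(P[2])@np.array([[-s,0,c],[0,1,0],[-c,0,-s]])
def to(grasp,R,off=11):  # tool shares to bring the point `off` behind TCP to grasp
    s=env.sense();R0=np.array(s['tcp_rot']);p=np.array(s['position']);t=np.array(grasp)+off*R[:,2]
    print('t',s['t'],'tcp',p,'->',t,'dp',R0.T@(t-p)/150,'turn',Ro.from_matrix(R0.T@R).as_rotvec()/np.radians(60),'F',s['wrist_force'],'w',s['grip_width'],s['gripper_force'],'q',np.array(s['joint_positions']))
E
python3 -c "
from h import *
R=pick(np.radians(20))
g=W(Q,(128,0,28))[0]; print(g); to(g-90*R[:,2],R)"
```

```text
[ 552.509 -111.489   28.   ]
t 0.1 tcp [252.486 543.756 238.331] -> [ 578.558 -118.667  102.236] dp [-3.832 -3.088  0.912] turn [ 0.026  0.332 -0.157] F [-0.134  0.328 -0.429] w 85.29783222623865 0.0 q [ 1.051  0.131  1.489  0.     1.523 -0.085]
```

Request:
step_arm([
  {"dp": [0,0,-0.4],"turn": [0,0,0]},
  {"dp": [0,0,-0.4],"turn": [0,0,0]},
  {"dp": [-1,-0.8,-0.4],"turn": [0,0,0]},
  {"dp": [-1,-0.8,-0.4],"turn": [0,0,0]},
  {"dp": [-1,-0.8,-0.4],"turn": [0,0,0]},
  {"dp": [-1,-0.8,-0.4],"turn": [0,0,0]},
  {"dp": [-1,-0.8,-0.4],"turn": [0,0,0]},
  {"dp": [-1,-0.8,-0.4],"turn": [0,0,0]},
], fingers=1)

```text
t: 0.77
position: [340.2, 368.3, 299.2]
tcp_rot: [[-0.905, 0.425, 0.001], [0.425, 0.905, -0.002], [-0.001, -0.001, -1.0]]
wrist_force: [0.5, 0.4, 0.3]
grip_width: 85.7
gripper_force: 0.0
```

Request:
step_arm([
  {"dp": [-1,-0.8,0],"turn": [0,0,0]},
  {"dp": [-1,-0.8,0],"turn": [0,0,0]},
  {"dp": [-1,-0.8,0],"turn": [0,0,0]},
  {"dp": [-1,-0.8,0],"turn": [0,0,0]},
  {"dp": [-1,-0.8,0],"turn": [0,0,0]},
  {"dp": [-1,-0.8,0],"turn": [0,0,0]},
])

```text
t: 1.27
position: [425.3, 196.4, 298.9]
tcp_rot: [[-0.905, 0.425, 0.0], [0.425, 0.905, -0.002], [-0.001, -0.002, -1.0]]
wrist_force: [0.0, -0.5, 0.3]
grip_width: 85.2
gripper_force: 0.0
```

Request:
step_arm([
  {"dp": [-1,-0.8,0],"turn": [0,0,0]},
  {"dp": [-1,-0.8,0],"turn": [0,0,0]},
  {"dp": [-1,-0.8,0],"turn": [0,0,0]},
  {"dp": [-1,-0.8,0],"turn": [0,0,0]},
  {"dp": [-1,-0.8,0],"turn": [0,0,0]},
  {"dp": [-1,-0.8,0],"turn": [0,0,0]},
  {"dp": [-1,-0.8,0],"turn": [0,0,0]},
])

```text
t: 1.85
position: [509.3, 27.5, 298.6]
tcp_rot: [[-0.906, 0.423, -0.002], [0.423, 0.906, 0.0], [0.002, -0.0, -1.0]]
wrist_force: [0.0, 0.9, 0.4]
grip_width: 85.6
gripper_force: 0.0
```

```bash
python3 -c "
from h import *
R=pick(np.radians(20))
g=W(Q,(128,0,28))[0]; print(g); to(g-90*R[:,2],R)"
```

```text
[ 552.509 -111.489   28.   ]
t 1.85 tcp [509.347  27.509 298.553] -> [ 578.558 -118.667  102.236] dp [-0.833 -0.687  1.308] turn [ 0.028  0.331 -0.159] F [0.005 0.857 0.375] w 85.63686251282314 0.0 q [-0.047 -0.13   1.642  0.     1.632 -1.18 ]
```

Request:
step_arm([
  {"dp": [-0.83,-0.69,0.6],"turn": [0.03,0.33,-0.16]},
  {"dp": [-0.83,-0.69,0.6],"turn": [0.03,0.33,-0.16]},
  {"dp": [-0.83,-0.69,0.6],"turn": [0.03,0.33,-0.16]},
  {"dp": [-0.83,-0.69,0.6],"turn": [0.03,0.33,-0.16]},
  {"dp": [-0.83,-0.69,0.6],"turn": [0.03,0.33,-0.16]},
  {"dp": [-0.83,-0.69,0.6],"turn": [0.03,0.33,-0.16]},
  {"dp": [-0.83,-0.69,0.6],"turn": [0.03,0.33,-0.16]},
])

```text
t: 2.43
position: [577.9, -117.5, 206.2]
tcp_rot: [[-0.906, 0.263, -0.333], [0.247, 0.965, 0.089], [0.345, -0.002, -0.939]]
wrist_force: [-0.6, 0.7, 1.0]
grip_width: 85.4
gripper_force: 0.0
```

```bash
python3 -c "
from h import *
R=pick(np.radians(20))
g=W(Q,(128,0,28))[0]; to(g-90*R[:,2],R);to(g,R)"
```

```text
t 2.4333 tcp [ 577.915 -117.546  206.184] -> [ 578.558 -118.667  102.236] dp [-0.245 -0.005  0.648] turn [-0.003 -0.003  0.002] F [-0.621  0.683  0.959] w 85.39368419400213 0.0 q [-0.283  0.462  1.193 -0.008  1.839 -1.588]
t 2.4333 tcp [ 577.915 -117.546  206.184] -> [ 548.882 -110.489   17.663] dp [-0.246 -0.003  1.248] turn [-0.003 -0.003  0.002] F [-0.621  0.683  0.959] w 85.39368419400213 0.0 q [-0.283  0.462  1.193 -0.008  1.839 -1.588]
```

Request:
step_arm([
  {"dp": [-0.245,0,0.65],"turn": [0,0,0]},
  {"dp": [-0.245,0,0.65],"turn": [0,0,0]},
  {"dp": [-0.245,0,0.65],"turn": [0,0,0]},
  {"dp": [-0.245,0,0.65],"turn": [0,0,0]},
  {"dp": [-0.245,0,0.75],"turn": [0,0,0]},
  {"dp": [-0.245,0,0.85],"turn": [0,0,0]},
  {"dp": [-0.245,0,0.95],"turn": [0,0,0]},
])

```text
t: 3.02
position: [567.0, -113.4, 66.2]
tcp_rot: [[-0.91, 0.26, -0.324], [0.246, 0.966, 0.085], [0.335, -0.002, -0.942]]
wrist_force: [1.0, 0.4, 0.0]
grip_width: 84.9
gripper_force: 0.0
```

```bash
python3 -c "
from h import *
import cv2
cv2.imwrite('pics/s1.png',cv2.resize(cv2.cvtColor(eyes.capture('side'),cv2.COLOR_RGB2BGR)[220:420,200:400],None,fx=3,fy=3,interpolation=cv2.INTER_CUBIC))
R=pick(np.radians(20))
g=W(Q,(128,0,28))[0]; to(g,R)"
```

```text
t 3.0667 tcp [ 564.46  -112.766   62.755] -> [ 548.882 -110.489   17.663] dp [-0.004 -0.012  0.318] turn [-0.003  0.002  0.004] F [-1.378  1.32  -3.111] w 85.16759460143284 0.0 q [-0.281  0.542  1.356 -0.008  1.59  -1.587]
```

View pics/s1.png

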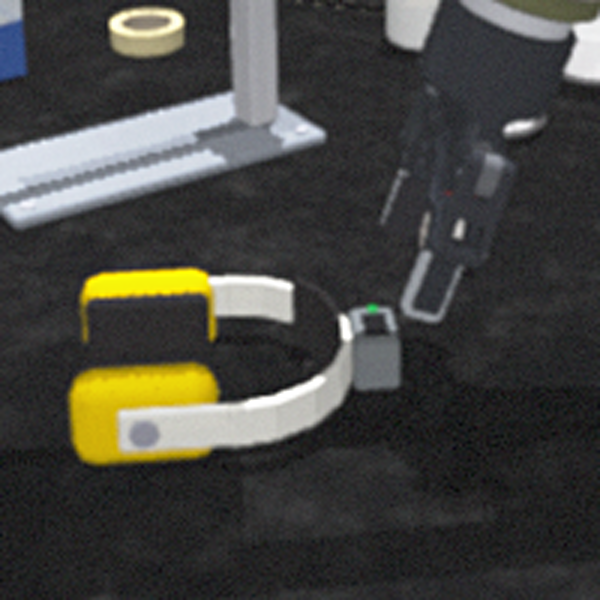

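The near finger, tip at crop (422,315), lines up with the grey module at (375,350). I'll descend and close.

Request:
step_arm([
  {"dp": [0,-0.01,0.12],"turn": [0,0,0]},
  {"dp": [0,-0.01,0.22],"turn": [0,0,0]},
  {"dp": [0,-0.01,0.32],"turn": [0,0,0]},
  {"dp": [0,-0.01,0.32],"turn": [0,0,0]},
  {"dp": [0,-0.01,0.32],"turn": [0,0,0]},
])

```text
t: 3.48
position: [549.7, -111.2, 19.7]
tcp_rot: [[-0.908, 0.261, -0.327], [0.246, 0.965, 0.087], [0.339, -0.002, -0.941]]
wrist_force: [-0.5, 0.7, 0.4]
grip_width: 85.4
gripper_force: 0.0
```

Request:
step_arm([
  {"dp": [0,0,0],"turn": [0,0,0]},
  {"dp": [0,0,0],"turn": [0,0,0]},
  {"dp": [0,0,0],"turn": [0,0,0]},
  {"dp": [0,0,0],"turn": [0,0,0]},
  {"dp": [0,0,0],"turn": [0,0,0]},
  {"dp": [0,0,0],"turn": [0,0,0]},
  {"dp": [0,0,0],"turn": [0,0,0]},
  {"dp": [0,0,0],"turn": [0,0,0]},
  {"dp": [0,0,0],"turn": [0,0,0]},
  {"dp": [0,0,0],"turn": [0,0,0]},
  {"dp": [0,0,0],"turn": [0,0,0]},
  {"dp": [0,0,0],"turn": [0,0,0]},
], fingers=0)

```text
t: 4.48
position: [549.9, -112.3, 18.5]
tcp_rot: [[-0.908, 0.262, -0.326], [0.247, 0.965, 0.087], [0.338, -0.002, -0.941]]
wrist_force: [2.4, -0.4, 4.9]
grip_width: 41.1
gripper_force: 65.0
```

Request:
step_arm([
  {"dp": [0.02,0,-0.06],"turn": [0,0,0]},
  {"dp": [0.05,0,-0.15],"turn": [0,-0.06,0]},
  {"dp": [0.1,0,-0.28],"turn": [0,-0.14,0]},
  {"dp": [0.15,0,-0.42],"turn": [0,-0.22,0]},
  {"dp": [0.2,0,-0.56],"turn": [0,-0.3,0]},
  {"dp": [0.25,0,-0.7],"turn": [0,-0.38,0]},
  {"dp": [0.3,0,-0.82],"turn": [0,-0.46,0]},
  {"dp": [0.33,0,-0.92],"turn": [0,-0.54,0]},
  {"dp": [0.34,0,-0.95],"turn": [0,-0.62,0]},
  {"dp": [0.34,0,-0.95],"turn": [0,-0.7,0]},
  {"dp": [0.34,0,-0.95],"turn": [0,-0.75,0]},
  {"dp": [0.34,0,-0.95],"turn": [0,-0.75,0]},
])

```text
t: 5.48
position: [546.7, -111.0, 166.6]
tcp_rot: [[-0.875, 0.262, 0.408], [0.237, 0.965, -0.113], [-0.423, -0.002, -0.906]]
wrist_force: [-1.0, 0.4, -3.0]
grip_width: 41.1
gripper_force: 63.9
```

```bash
python3 -c "
from h import *
import cv2
cv2.imwrite('pics/s2.png',cv2.cvtColor(eyes.capture('side'),cv2.COLOR_RGB2BGR))
R=hang(np.radians(20))
g=W(P,(-40,0,180+25+190))[0];to(g,R);to([500,-50,360],Rz(Q[2]-P[2])@R)"
```

```text
t 5.5333 tcp [ 547.335 -111.337  167.455] -> [463.794 221.225 391.238] dp [ 0.383  1.991 -1.828] turn [-0.355 -0.736 -0.323] F [ 0.104  0.43  -2.573] w 40.67523011544865 63.914090394973755 q [-0.301 -0.341  2.12   0.017  0.927 -1.614]
t 5.5333 tcp [ 547.335 -111.337  167.455] -> [509.965 -52.746 356.238] dp [-0.22   0.309 -1.286] turn [ 0.001 -0.751  0.004] F [ 0.104  0.43  -2.573] w 40.67523011544865 63.914090394973755 q [-0.301 -0.341  2.12   0.017  0.927 -1.614]
```

View pics/s2.png

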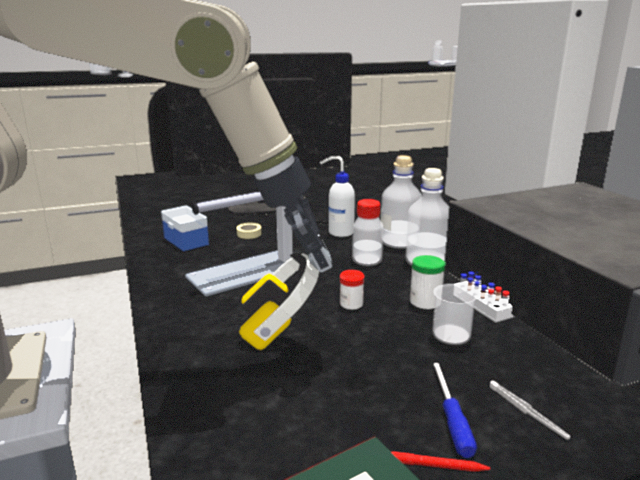

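The side view shows the ear defenders held firmly by the module at (320,260), cups down to the left at (265,325), and no slip visible. Before I finish the turn I'll check the joint ranges at the hang pose.

```bash
python3 -c "
from h import *
D=np.array([[.131,1.489,1.523,599.5,238.3],[-.13,1.642,1.632,510.1,298.6],[.462,1.193,1.839,589.8,206.2],[.542,1.356,1.59,575.6,62.8],[-.341,2.12,.927,558.5,167.5]])
def fk(m,q):
    a,h,L2,L3,e,L6=m;s=q[0]+q[1];u=s+q[2]
    return np.array([a+L2*np.sin(q[0])+L3*np.sin(s)-e*np.cos(s)+L6*np.sin(u),h+L2*np.cos(q[0])+L3*np.cos(s)+e*np.sin(s)+L6*np.cos(u)])
r=least_squares(lambda m:np.concatenate([fk(m,d[:3])-d[3:] for d in D]),[50,300,400,400,0,250]);m=r.x;print(m,r.fun)
for tilt in(0,20,35):
  for x in(-60,-30,0,30,60):
    for z in(202,360):
      t=np.radians(tilt);g=W(P,(x,0,0))[0];R=np.hypot(g[0],g[1]);u=np.pi/2+t
      T=[R+11*np.cos(t),z-11*np.sin(t)]
      b=least_squares(lambda q:np.r_[fk(m,q)-T,300*(q.sum()-u)],[-.4,2.1,0.3]);print(tilt,x,z,b.x,b.cost.round(2))
"
```

```text
[  1.871 316.869 365.208 553.984 -59.829 353.336] [-0.05   0.309  0.119 -0.112 -0.109 -0.241  0.062 -0.116 -0.023  0.16 ]
0 -60 202 [-0.858  3.034 -0.623] 36.99
0 -60 360 [-2.018  3.034  0.624] 852.98
0 -30 202 [-1.414  3.191 -0.206] 0.0
0 -30 360 [-1.855  3.034  0.41 ] 135.33
0 0 202 [-1.78   3.313  0.038] 0.0
0 0 360 [-1.368  2.886  0.053] 0.0
0 30 202 [-0.177  2.659 -0.911] 0.0
0 30 360 [-1.001  2.744 -0.172] 0.0
0 60 202 [-0.074  2.572 -0.927] 0.0
0 60 360 [-0.774  2.639 -0.294] 0.0
20 -60 202 [-1.674  3.034  0.606] 394.24
20 -60 360 [-1.644  2.765  0.798] 0.0
20 -30 202 [-1.587  3.034  0.475] 1.74
20 -30 360 [-1.389  2.682  0.627] 0.0
20 0 202 [-0.947  2.799  0.068] 0.0
20 0 360 [-1.179  2.605  0.494] 0.0
20 30 202 [-0.696  2.682 -0.066] 0.0
20 30 360 [-1.    2.53  0.39] 0.0
20 60 202 [-0.521  2.584 -0.143] 0.0
20 60 360 [-0.844  2.456  0.308] 0.0
35 -60 202 [-1.336  2.805  0.712] 0.0
35 -60 360 [-1.222  2.478  0.926] 0.0
35 -30 202 [-1.051  2.694  0.538] 0.0
35 -30 360 [-1.079  2.422  0.839] 0.0
35 0 202 [-0.843  2.6    0.425] 0.0
35 0 360 [-0.945  2.362  0.765] 0.0
35 30 202 [-0.678  2.514  0.345] 0.0
35 30 360 [-0.821  2.301  0.701] 0.0
35 60 202 [-0.538  2.431  0.289] 0.0
35 60 360 [-0.704  2.237  0.649] 0.0
```

```bash
python3 -c "
from h import *
R=hang(np.radians(38));Rq=Rz(Q[2]-P[2])@R
G=lambda x,z,p: W(P,(x,0,180+z))[0]+Rz(P[2])@np.array([[-np.cos(0),0,0],[0,1,0],[0,0,1]])@np.array([3*np.cos(p)-26*np.sin(p),0,26*np.cos(p)+3*np.sin(p)])
to([540,-100,300],Rq); 
g=W(P,(53,0,390))[0];to(g,R)"
```

```text
t 5.5333 tcp [ 547.335 -111.337  167.455] -> [ 548.357 -102.303  293.228] dp [-0.345  0.058 -0.764] turn [ 0.001 -0.451  0.004] F [ 0.104  0.43  -2.573] w 40.67523011544865 63.914090394973755 q [-0.301 -0.341  2.12   0.017  0.927 -1.614]
t 5.5333 tcp [ 547.335 -111.337  167.455] -> [552.825 241.591 383.228] dp [-0.082  2.277 -1.554] turn [-0.295 -0.442 -0.369] F [ 0.104  0.43  -2.573] w 40.67523011544865 63.914090394973755 q [-0.301 -0.341  2.12   0.017  0.927 -1.614]
```

Request:
step_arm([
  {"dp": [-0.04,0.01,-0.1],"turn": [0,-0.05,0]},
  {"dp": [-0.1,0.02,-0.22],"turn": [0,-0.11,0]},
  {"dp": [-0.16,0.03,-0.36],"turn": [0,-0.18,0]},
  {"dp": [-0.22,0.04,-0.5],"turn": [0,-0.26,0]},
  {"dp": [-0.28,0.05,-0.62],"turn": [0,-0.34,0]},
  {"dp": [-0.33,0.06,-0.72],"turn": [0,-0.41,0]},
  {"dp": [-0.35,0.06,-0.76],"turn": [0,-0.45,0]},
  {"dp": [-0.35,0.06,-0.76],"turn": [0,-0.45,0]},
  {"dp": [-0.35,0.06,-0.76],"turn": [0,-0.45,0]},
])

```text
t: 6.28
position: [550.7, -102.7, 294.3]
tcp_rot: [[-0.595, 0.262, 0.76], [0.16, 0.965, -0.208], [-0.788, -0.002, -0.616]]
wrist_force: [0.9, 0.2, -2.4]
grip_width: 40.9
gripper_force: 64.0
```

```bash
python3 -c "
from h import *
R=hang(np.radians(38));
g=W(P,(53,0,390))[0];to(g,R)"
```

```text
t 6.2833 tcp [ 550.72  -102.727  294.316] -> [552.825 241.591 383.228] dp [-0.108  2.218 -0.831] turn [-0.37  -0.001 -0.287] F [ 0.934  0.224 -2.432] w 40.92415974296367 64.01547074317932 q [-0.285 -0.855  2.398  0.023  0.692 -1.602]
```

```bash
python3 -c "
from h import *
R=hang(np.radians(38));Rq=Rz(Q[2]-P[2])@R
to([600,-100,310],Rq,0); to([605,30,380],Rz(-.2)@R,0)"
```

```text
t 6.2833 tcp [ 550.72  -102.727  294.316] -> [ 600. -100.  310.] dp [-0.275  0.103  0.181] turn [ 0.002 -0.     0.004] F [ 0.934  0.224 -2.432] w 40.92415974296367 64.01547074317932 q [-0.285 -0.855  2.398  0.023  0.692 -1.602]
t 6.2833 tcp [ 550.72  -102.727  294.316] -> [605.  30. 380.] dp [-0.524  0.948 -0.261] turn [-0.22  -0.001 -0.169] F [ 0.934  0.224 -2.432] w 40.92415974296367 64.01547074317932 q [-0.285 -0.855  2.398  0.023  0.692 -1.602]
```

Request:
step_arm([
  {"dp": [-0.13,0.05,0.09],"turn": [0,0,0]},
  {"dp": [-0.27,0.15,0.16],"turn": [0,0,0]},
  {"dp": [-0.34,0.32,0.05],"turn": [-0.05,0,-0.04]},
  {"dp": [-0.41,0.5,-0.06],"turn": [-0.1,0,-0.08]},
  {"dp": [-0.47,0.7,-0.16],"turn": [-0.16,0,-0.12]},
  {"dp": [-0.51,0.86,-0.23],"turn": [-0.2,0,-0.16]},
  {"dp": [-0.52,0.95,-0.26],"turn": [-0.22,0,-0.17]},
  {"dp": [-0.52,0.95,-0.26],"turn": [-0.22,0,-0.17]},
])

```text
t: 6.95
position: [605.6, 31.9, 380.5]
tcp_rot: [[-0.615, -0.028, 0.788], [-0.017, 1.0, 0.022], [-0.789, -0.0, -0.615]]
wrist_force: [0.0, -0.3, -2.4]
grip_width: 41.2
gripper_force: 64.0
```

```bash
python3 -c "
from h import *
R=hang(np.radians(38));
to([585,150,385],Rz(-.1)@R);g=W(P,(53,0,390))[0];to(g,R)"
```

```text
t 6.95 tcp [605.565  31.893 380.531] -> [593.601 151.08  378.228] dp [ 0.048  0.796 -0.036] turn [-0.073  0.001 -0.057] F [ 0.048 -0.327 -2.449] w 41.182412965295796 63.98848056793213 q [-0.084 -0.693  2.157  0.126  0.776 -1.73 ]
t 6.95 tcp [605.565  31.893 380.531] -> [552.825 241.591 383.228] dp [ 0.178  1.407 -0.258] turn [-0.148  0.001 -0.116] F [ 0.048 -0.327 -2.449] w 41.182412965295796 63.98848056793213 q [-0.084 -0.693  2.157  0.126  0.776 -1.73 ]
```

Request:
step_arm([
  {"dp": [0.01,0.12,-0.02],"turn": [-0.02,0,-0.02]},
  {"dp": [0.02,0.3,-0.03],"turn": [-0.04,0,-0.03]},
  {"dp": [0.03,0.5,-0.04],"turn": [-0.06,0,-0.05]},
  {"dp": [0.05,0.68,-0.04],"turn": [-0.07,0,-0.06]},
  {"dp": [0.05,0.8,-0.04],"turn": [-0.07,0,-0.06]},
  {"dp": [0.05,0.8,-0.04],"turn": [-0.07,0,-0.06]},
])

```text
t: 7.45
position: [591.9, 152.2, 374.7]
tcp_rot: [[-0.612, -0.123, 0.781], [-0.08, 0.992, 0.093], [-0.787, -0.005, -0.618]]
wrist_force: [0.2, -0.3, -2.2]
grip_width: 41.0
gripper_force: 64.0
```

```bash
python3 -c "
from h import *
R=hang(np.radians(38));
g=W(P,(53,0,390))[0];to(g,R)"
```

```text
t 7.45 tcp [591.924 152.208 374.738] -> [552.825 241.591 383.228] dp [ 0.067  0.623 -0.183] turn [-0.08  -0.003 -0.056] F [ 0.189 -0.277 -2.244] w 40.98376910676686 63.994646072387695 q [ 0.209 -0.657  2.145 -0.104  0.754 -1.446]
```

Request:
step_arm([
  {"dp": [0.01,0.1,-0.05],"turn": [-0.02,0,-0.02]},
  {"dp": [0.03,0.28,-0.12],"turn": [-0.04,0,-0.03]},
  {"dp": [0.05,0.46,-0.18],"turn": [-0.07,0,-0.05]},
  {"dp": [0.07,0.58,-0.18],"turn": [-0.08,0,-0.06]},
  {"dp": [0.07,0.62,-0.18],"turn": [-0.08,0,-0.06]},
  {"dp": [0.07,0.62,-0.18],"turn": [-0.08,0,-0.06]},
  {"dp": [0.07,0.62,-0.18],"turn": [-0.08,0,-0.06]},
])

```text
t: 8.03
position: [553.4, 238.8, 384.2]
tcp_rot: [[-0.599, -0.225, 0.768], [-0.142, 0.974, 0.175], [-0.788, -0.004, -0.616]]
wrist_force: [-0.8, -0.2, -1.8]
grip_width: 41.1
gripper_force: 64.0
```

```bash
python3 -c "
from h import *
import cv2
a=eyes.capture('top')[180:380,150:310];b=eyes.capture('side')[60:260,200:360]
cv2.imwrite('pics/c3.png',cv2.cvtColor(cv2.resize(np.hstack([a,b]),None,fx=2.5,fy=2.5,interpolation=cv2.INTER_CUBIC),cv2.COLOR_RGB2BGR))
R=hang(np.radians(38));
g=W(P,(53,0,390))[0];to(g,R)"
```

```text
t 8.1333 tcp [553.694 238.197 384.639] -> [552.825 241.591 383.228] dp [0.008 0.023 0.005] turn [-0.002  0.     0.004] F [-0.476 -0.398 -2.172] w 41.026670583431994 63.980358839035034 q [ 0.407 -0.675  2.138 -0.205  0.789 -1.317]
```

View pics/c3.png

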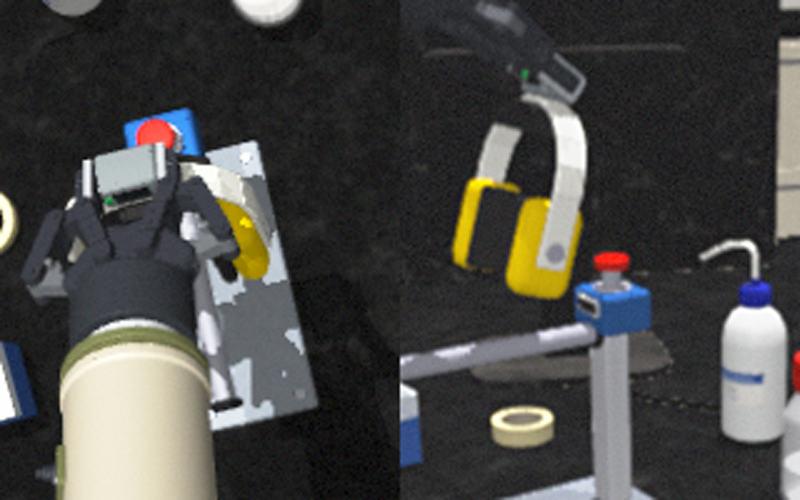

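The pictures show the ear defenders above the rail, cups either side of it (near cup disc at crop (555,253)), leaning as planned. I'll check the computed pose against that pixel and work out the descent.

```bash
cat >> h.py <<'E'
a0=np.radians(19.7);M=np.array([[-np.cos(a0),0,-np.sin(a0)],[0,1,0],[np.sin(a0),0,-np.cos(a0)]])
gd=np.array([129.,0,29])
def held(pt,slip=0):
    s=env.sense();R=np.array(s['tcp_rot']);g=np.array(s['position'])-11*R[:,2]
    D=R@M.T@Ro.from_euler('y',slip,degrees=True).as_matrix();return g+D@(np.array(pt,float)-gd)
def instand(X):return Rz(P[2]).T@(np.array(X)-[P[0],P[1],0])
E
python3 -c "
from h import *
for sl in(-10,-5,0,5,10): print(sl,proj('side',held((0,-70,26),sl)),proj('top',held((0,-68,52),sl)))
print('crown',instand(held((103,0,26))),'cup',instand(held((-38,25,0))),instand(held((-38,-25,52))))
R=hang(np.radians(38));
to(W(P,(53,0,215))[0],R)"
```

```text
-10 [[272.237 160.598]] [[257.549 274.511]]
-5 [[267.214 160.444]] [[258.529 279.966]]
0 [[262.201 159.786]] [[259.41  285.221]]
5 [[257.231 158.621]] [[260.182 290.243]]
10 [[252.343 156.947]] [[260.841 295.   ]]
crown [ 47.779  -3.598 365.782] cup [ 28.195  20.783 223.641] [-21.121 -29.205 240.167]
t 8.1333 tcp [553.694 238.197 384.639] -> [552.825 241.591 208.228] dp [0.927 0.028 0.723] turn [-0.002  0.     0.004] F [-0.476 -0.398 -2.172] w 41.026670583431994 63.980358839035034 q [ 0.407 -0.675  2.138 -0.205  0.789 -1.317]
```

Request:
step_arm([
  {"dp": [0.08,0.025,0.06],"turn": [0,0,0]},
  {"dp": [0.2,0.025,0.155],"turn": [0,0,0]},
  {"dp": [0.35,0.025,0.275],"turn": [0,0,0]},
  {"dp": [0.5,0.025,0.39],"turn": [0,0,0]},
  {"dp": [0.65,0.025,0.51],"turn": [0,0,0]},
  {"dp": [0.75,0.025,0.585],"turn": [0,0,0]},
  {"dp": [0.82,0.025,0.64],"turn": [0,0,0]},
  {"dp": [0.84,0.025,0.655],"turn": [0,0,0]},
  {"dp": [0.84,0.025,0.655],"turn": [0,0,0]},
])

```text
t: 8.88
position: [552.5, 241.0, 223.3]
tcp_rot: [[-0.601, -0.224, 0.768], [-0.142, 0.975, 0.173], [-0.787, -0.005, -0.617]]
wrist_force: [0.6, -0.6, -1.8]
grip_width: 41.2
gripper_force: 63.9
```

```bash
python3 -c "
from h import *
import cv2
b=eyes.capture('side')[100:250,200:360]
cv2.imwrite('pics/c4.png',cv2.cvtColor(cv2.resize(b,None,fx=4,fy=4,interpolation=cv2.INTER_CUBIC),cv2.COLOR_RGB2BGR))
print('crown',instand(held((103,0,26))),'edge',instand(held((103,0,4))))
s=env.sense();print(np.array(s['tcp_rot']).T@[0,0,-1],s['wrist_force'],s['joint_positions'],s['position'])"
```

```text
crown [ 47.988  -0.259 206.554] edge [ 68.881  -0.263 199.664]
[0.789 0.004 0.615] [ 0.199  1.485 -0.959] [ 0.417 -0.565  2.364 -0.343  0.468 -1.147] [553.143 241.492 225.42 ]
```

View pics/c4.png

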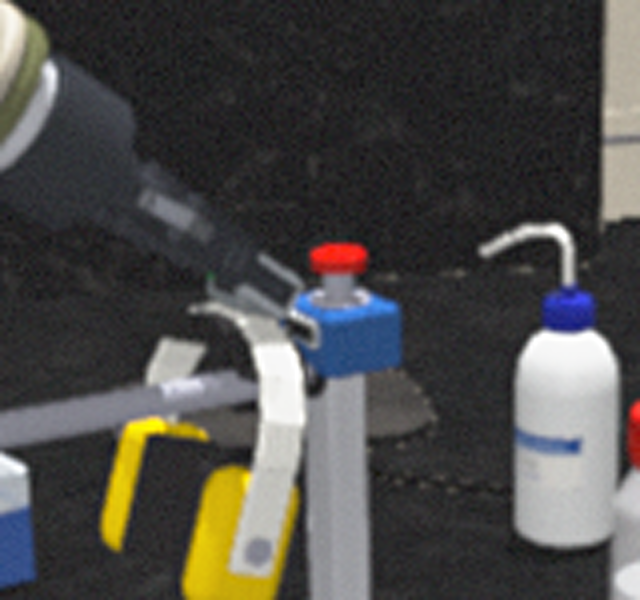

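The picture shows the rail passing through the U, between the cups, with the band just above it. The fingertip at (315,325) is close to the housing, so I'll ease back 6 mm while lowering.

Request:
step_arm([
  {"dp": [0.04,0,-0.01],"turn": [0,0,0]},
  {"dp": [0.075,0,0.005],"turn": [0,0,0]},
  {"dp": [0.1,0,0.025],"turn": [0,0,0]},
  {"dp": [0.11,0,0.035],"turn": [0,0,0]},
  {"dp": [0.115,0,0.04],"turn": [0,0,0]},
  {"dp": [0.12,0,0.045],"turn": [0,0,0]},
  {"dp": [0.12,0,0.045],"turn": [0,0,0]},
  {"dp": [0.12,0,0.045],"turn": [0,0,0]},
  {"dp": [0.12,0,0.045],"turn": [0,0,0]},
])

```text
t: 9.68
position: [547.4, 240.9, 207.2]
tcp_rot: [[-0.598, -0.225, 0.769], [-0.141, 0.974, 0.175], [-0.789, -0.004, -0.615]]
wrist_force: [-1.7, 0.1, -1.9]
grip_width: 41.2
gripper_force: 64.0
```

```bash
python3 -c "
from h import *
print('crown',instand(held((103,0,26))),'edge',instand(held((103,0,4))),'tip',instand(held((103,0,4))))
s=env.sense();print(s['wrist_force'],s['moment'],s['joint_positions'],s['position'])"
```

```text
crown [ 42.241   0.47  188.351] edge [ 63.138   0.492 181.473] tip [ 63.138   0.492 181.473]
[-1.729  0.099 -1.903] [-0.092  0.598 -0.021] [ 0.421 -0.56   2.396 -0.376  0.433 -1.109] [547.364 240.929 207.226]
```

Request:
step_arm([
  {"dp": [0.005,0,0.004],"turn": [0,0,0]},
  {"dp": [0.01,0,0.008],"turn": [0,0,0]},
  {"dp": [0.01,0,0.008],"turn": [0,0,0]},
  {"dp": [0.01,0,0.008],"turn": [0,0,0]},
])

```text
t: 10.02
position: [547.9, 241.2, 206.5]
tcp_rot: [[-0.596, -0.225, 0.77], [-0.141, 0.974, 0.176], [-0.79, -0.003, -0.613]]
wrist_force: [-2.1, -0.7, 4.5]
grip_width: 41.3
gripper_force: 65.0
```

Request:
step_arm([
  {"dp": [0.005,0,0.004],"turn": [0,0,0]},
  {"dp": [0.01,0,0.008],"turn": [0,0,0]},
  {"dp": [0.01,0,0.008],"turn": [0,0,0]},
  {"dp": [0.01,0,0.008],"turn": [0,0,0]},
])

```text
t: 10.35
position: [548.6, 241.5, 206.3]
tcp_rot: [[-0.594, -0.226, 0.772], [-0.14, 0.974, 0.177], [-0.792, -0.003, -0.611]]
wrist_force: [-4.4, -1.1, 8.5]
grip_width: 40.8
gripper_force: 65.7
```

Contact with the rail; releasing.

Request:
step_arm([
  {"dp": [0,0,0],"turn": [0,0,0]},
  {"dp": [0,0,0],"turn": [0,0,0]},
  {"dp": [0,0,0],"turn": [0,0,0]},
  {"dp": [0,0,0],"turn": [0,0,0]},
  {"dp": [0,0,0],"turn": [0,0,0]},
  {"dp": [0,0,0],"turn": [0,0,0]},
  {"dp": [0,0,0],"turn": [0,0,0]},
  {"dp": [0,0,0],"turn": [0,0,0]},
  {"dp": [0,0,0],"turn": [0,0,0]},
  {"dp": [0,0,0],"turn": [0,0,0]},
  {"dp": [0,0,0],"turn": [0,0,0]},
  {"dp": [0,0,0],"turn": [0,0,0]},
], fingers=1)

```text
t: 11.35
position: [547.3, 240.8, 203.1]
tcp_rot: [[-0.598, -0.225, 0.769], [-0.141, 0.974, 0.175], [-0.789, -0.004, -0.615]]
wrist_force: [1.1, 0.6, 0.6]
grip_width: 85.2
gripper_force: 0.0
```

```bash
python3 -c "
from h import *
import cv2
a=eyes.capture('top')[200:360,160:290];b=eyes.capture('side')[120:280,200:330]
cv2.imwrite('pics/c5.png',cv2.cvtColor(cv2.resize(np.hstack([a,b]),None,fx=3,fy=3,interpolation=cv2.INTER_CUBIC),cv2.COLOR_RGB2BGR))
s=env.sense();print(s['wrist_force'],s['joint_positions'],s['position'])"
```

```text
[-0.958  0.695 -0.566] [ 0.421 -0.553  2.399 -0.384  0.424 -1.1  ] [547.304 240.84  203.132]
```

View pics/c5.png

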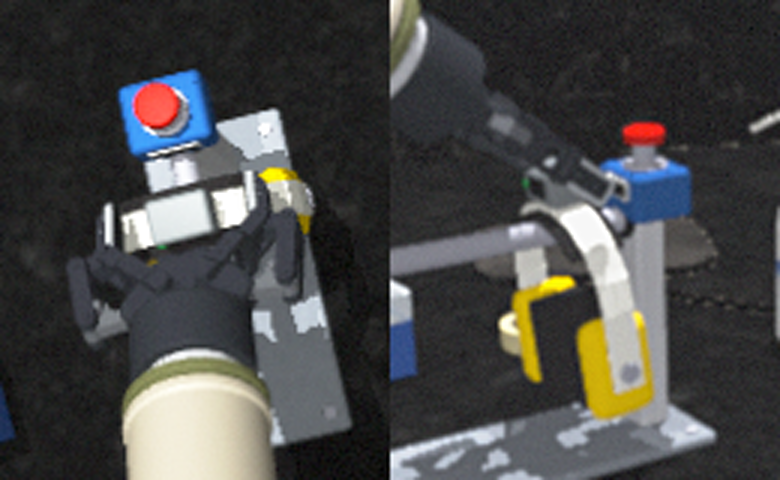

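It hangs on the rail, module free between the open fingers, cups (540,330) and (615,365) still swung toward the post. Retreating along the tool axis.

Request:
step_arm([
  {"dp": [0,0,-0.08],"turn": [0,0,0]},
  {"dp": [0,0,-0.2],"turn": [0,0,0]},
  {"dp": [0,0,-0.35],"turn": [0,0,0]},
  {"dp": [-0.05,0,-0.5],"turn": [0,0,0]},
  {"dp": [-0.2,0,-0.6],"turn": [0,0,0]},
  {"dp": [-0.35,0,-0.6],"turn": [0,0.06,0]},
  {"dp": [-0.5,0,-0.6],"turn": [0,0.15,0]},
  {"dp": [-0.65,0,-0.6],"turn": [0,0.25,0]},
  {"dp": [-0.65,0,-0.6],"turn": [0,0.35,0]},
  {"dp": [-0.65,0,-0.6],"turn": [0,0.4,0]},
  {"dp": [-0.65,0,-0.6],"turn": [0,0.4,0]},
], fingers=0)

```text
t: 12.37
position: [538.3, 239.0, 337.1]
tcp_rot: [[-0.86, -0.224, 0.459], [-0.2, 0.975, 0.102], [-0.47, -0.003, -0.883]]
wrist_force: [0.6, 0.3, -1.0]
grip_width: -0.0
gripper_force: 0.0
```

```bash
python3 -c "
from h import *
import cv2
a=eyes.capture('top')[200:360,160:290];b=eyes.capture('side')[120:280,200:330]
cv2.imwrite('pics/c6.png',cv2.cvtColor(cv2.resize(np.hstack([a,b]),None,fx=3,fy=3,interpolation=cv2.INTER_CUBIC),cv2.COLOR_RGB2BGR))
R=hang(np.radians(85))
to(W(P,(110,0,320))[0],R,0)"
```

```text
t 12.4667 tcp [536.758 238.755 334.572] -> [599.94  252.369 320.   ] dp [-0.334 -0.006  0.289] turn [-0.003  0.385  0.003] F [-0.511 -0.229 -0.35 ] w -0.4048534198818126 0.0 q [ 0.376 -0.376  1.858 -0.08   1.176 -1.41 ]
```

View pics/c6.png

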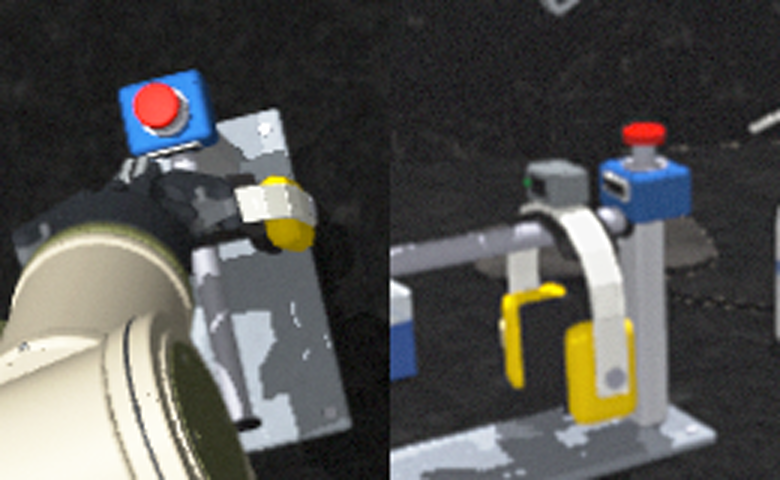

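It hangs plumb on the rail, cups either side and module top at (560,170), clear of the housing. The plunger is at (643,132). Next I move above the plunger.

Request:
step_arm([
  {"dp": [0,0,0],"turn": [0,0.1,0]},
  {"dp": [-0.05,0,0.05],"turn": [0,0.2,0]},
  {"dp": [-0.15,0,0.13],"turn": [0,0.3,0]},
  {"dp": [-0.25,0,0.21],"turn": [0,0.385,0]},
  {"dp": [-0.33,0,0.29],"turn": [0,0.385,0]},
  {"dp": [-0.33,0,0.29],"turn": [0,0.385,0]},
  {"dp": [-0.33,0,0.29],"turn": [0,0.385,0]},
  {"dp": [-0.33,0,0.29],"turn": [0,0.385,0]},
  {"dp": [-0.33,0,0.29],"turn": [0,0.385,0]},
  {"dp": [-0.33,0,0.29],"turn": [0,0.385,0]},
])

```text
t: 13.3
position: [598.1, 253.3, 321.9]
tcp_rot: [[-0.97, -0.226, 0.088], [-0.225, 0.974, 0.017], [-0.089, -0.004, -0.996]]
wrist_force: [0.1, -0.2, 0.2]
grip_width: -0.0
gripper_force: 0.0
```

```bash
python3 -c "
from h import *
R=hang(np.radians(90))
to(W(P,(110,0,249))[0],R,0)"
```

```text
t 13.3 tcp [598.126 253.32  321.949] -> [599.94  252.369 249.   ] dp [ 0.033 -0.007  0.485] turn [-0.003  0.086  0.003] F [ 0.078 -0.189  0.246] w -0.007023591157876508 0.0 q [ 0.329  0.162  1.307 -0.013  1.584 -1.471]
```

Request:
step_arm([
  {"dp": [0.03,-0.01,0.15],"turn": [0,0.086,0]},
  {"dp": [0.03,-0.01,0.3],"turn": [0,0.086,0]},
  {"dp": [0.03,-0.01,0.42],"turn": [0,0.086,0]},
  {"dp": [0.03,-0.01,0.48],"turn": [0,0.086,0]},
  {"dp": [0.03,-0.01,0.48],"turn": [0,0.086,0]},
  {"dp": [0.03,-0.01,0.48],"turn": [0,0.086,0]},
])

```text
t: 13.8
position: [600.7, 252.0, 249.2]
tcp_rot: [[-0.974, -0.225, -0.002], [-0.225, 0.974, -0.004], [0.002, -0.004, -1.0]]
wrist_force: [-0.1, 0.0, 0.1]
grip_width: 0.0
gripper_force: 0.0
```

```bash
python3 -c "
from h import *
R=hang(np.radians(90))
to(W(P,(110,0,228))[0],R,0)"
```

```text
t 13.8 tcp [600.697 251.958 249.177] -> [599.94  252.369 228.   ] dp [0.004 0.004 0.141] turn [-0.004 -0.002  0.002] F [-0.1    0.028  0.148] w 0.03892745336624115 0.0 q [ 0.32   0.268  1.314 -0.004  1.562 -1.478]
```

Request:
step_arm([
  {"dp": [0,0,0.03],"turn": [0,0,0]},
  {"dp": [0,0,0.06],"turn": [0,0,0]},
  {"dp": [0,0,0.09],"turn": [0,0,0]},
  {"dp": [0,0,0.11],"turn": [0,0,0]},
  {"dp": [0,0,0.125],"turn": [0,0,0]},
  {"dp": [0,0,0.135],"turn": [0,0,0]},
  {"dp": [0,0,0.135],"turn": [0,0,0]},
  {"dp": [0,0,0.135],"turn": [0,0,0]},
])

```text
t: 14.47
position: [602.1, 252.3, 230.9]
tcp_rot: [[-0.974, -0.225, 0.002], [-0.225, 0.974, -0.003], [-0.001, -0.003, -1.0]]
wrist_force: [-1.2, -0.0, 11.3]
grip_width: -0.1
gripper_force: 5.3
```

Request:
step_arm([
  {"dp": [0,0,0.01],"turn": [0,0,0]},
  {"dp": [0,0,0.02],"turn": [0,0,0]},
  {"dp": [0,0,0.02],"turn": [0,0,0]},
  {"dp": [0,0,0.02],"turn": [0,0,0]},
  {"dp": [0,0,0.02],"turn": [0,0,0]},
])

```text
t: 14.88
position: [602.1, 252.3, 229.0]
tcp_rot: [[-0.974, -0.225, 0.003], [-0.225, 0.974, -0.003], [-0.002, -0.003, -1.0]]
wrist_force: [-5.1, -1.9, 15.4]
grip_width: 0.1
gripper_force: 7.7
```

Request:
step_arm([
  {"dp": [0,0,0.01],"turn": [0,0,0]},
  {"dp": [0,0,0.01],"turn": [0,0,0]},
  {"dp": [0,0,0.01],"turn": [0,0,0]},
])

```text
t: 15.13
position: [602.2, 252.3, 229.0]
tcp_rot: [[-0.974, -0.225, 0.003], [-0.225, 0.974, -0.002], [-0.003, -0.003, -1.0]]
wrist_force: [-8.1, -2.3, 22.3]
grip_width: 0.3
gripper_force: 11.1
```

Request:
step_arm([
  {"dp": [0,0,-0.1],"turn": [0,0,0]},
  {"dp": [0,0,-0.3],"turn": [0,0,0]},
  {"dp": [0,0,-0.5],"turn": [0,0,0]},
  {"dp": [0,0,-0.7],"turn": [0,0,0]},
  {"dp": [0,0,-0.9],"turn": [0,0,0]},
  {"dp": [0,0,-0.9],"turn": [0,0,0]},
  {"dp": [0,0,-0.9],"turn": [0,0,0]},
])

```text
t: 15.72
position: [602.3, 252.8, 361.9]
tcp_rot: [[-0.974, -0.225, 0.003], [-0.225, 0.974, -0.003], [-0.003, -0.003, -1.0]]
wrist_force: [0.5, -0.0, -1.1]
grip_width: -0.2
gripper_force: 0.0
```

```bash
python3 -c "
from h import *
import cv2
cv2.imwrite('pics/c7.png',cv2.cvtColor(eyes.capture('side'),cv2.COLOR_RGB2BGR))
print(env.sense()['position'])"
```

```text
[601.659 252.533 359.277]
```

View pics/c7.png

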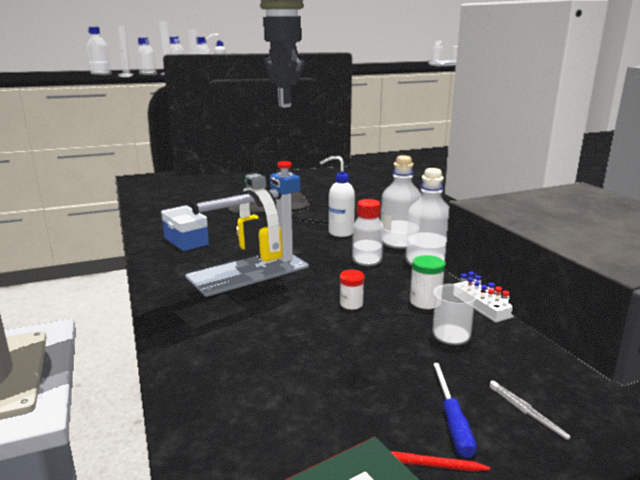

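The plunger bottomed out at 22 N with no further travel. In the picture it is back up at (284,164), the ear defenders hang at (260,230), and the beaker, jars and bottle have not moved.

```bash
python3 -c "
from rig import ticket
print(ticket.finish_job())"
```

```text
the job is handed in; nothing more can be done
None
```

The job is handed in, with no verdict returned: the ear defenders hang on the rail, the plunger was pushed to its stop and sprang back up, and the beaker, jars and bottle were not disturbed.

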